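# Bottle clarity check: hold the lamp shutter at its mark

### The job

Stand the amber bottle with the black cap upright and centred on the small raised pedestal of the lamp unit and let go of it. Then pull the lamp's spring-return shutter out by its red handle until the red pointer stands over the yellow mark, and finish while still holding the handle there, for the shutter closes if released. Leave the other bottles and the tube rack where they are.

Things in the scene. Friction and masses are not known exactly. Their poses are not given: they have to be found in the camera images.
- amber_bottle: The bottle to check: amber-brown with a black cap; 40 mm diameter body up to 56 mm high, shoulder narrowing to a 24 mm neck, 30 mm diameter cap from 74 to 100 mm high; 100 mm tall overall, about 110 g, with a white paper label. Stands upright on the bench at the start, origin at the centre of its underside, z up. The places of the three bottles are swapped at random.
- clear_bottle: Bystander: pale clear-blue bottle with a blue cap, otherwise as the amber one; 40 mm diameter body up to 56 mm high, shoulder narrowing to a 24 mm neck, 30 mm diameter cap from 74 to 100 mm high; 100 mm tall overall, about 110 g, with a white paper label. Stands upright on the bench at the start, origin at the centre of its underside, z up.
- white_bottle: Bystander: white bottle with a green cap, otherwise as the amber one; 40 mm diameter body up to 56 mm high, shoulder narrowing to a 24 mm neck, 30 mm diameter cap from 74 to 100 mm high; 100 mm tall overall, about 110 g, with a white paper label. Stands upright on the bench at the start, origin at the centre of its underside, z up.
- tube_rack: Bystander: loose green rack 70 x 130 mm (x, y) with capped tubes, 82 mm high; origin at the centre of its underside.
- lamp_unit: Fixed inspection lamp. Origin on the bench; its x axis points away from the robot along the shutter's slide, y left. In its frame (mm): grey bed x -210..80, y -135..135, 20 high (rails to 25); blue housing x -65..65, y 20..125, 164 high, lit window facing -y; black shutter blade, closed, x -31..31, y -3..3, z 35..135; pedestal axis x 0, y -95; handle axis, closed, x -105, y 0.
- pedestal_top (a point): Centre of the pedestal's flat top: a black disc 34 mm in diameter, 60 mm above the bench, on a thin post; the bottle's underside (40 mm) is a little wider than it. Axes as the lamp unit's.
- shutter (a joint): Shutter slide, in m: 0 = closed (at rest), growing as it is pulled along the lamp unit's -x, towards the robot; end stop at 0.085. A spring pulls it shut with about 3.2 N at 0, rising by 0.8 N per 10 mm (about 8 N at 60 mm).
- handle (a point): Red upright handle tab of the shutter, moving with it: 30 mm along the slide (x), 14 mm thick across it (y), 68 mm high. This point is the centre of its foot, 37 mm above the bench; top 105 mm above the bench. Axes as the lamp unit's. Can be pinched across its thickness from above; both sides are free.
- pointer (a point): Tip of the thin red needle that moves with the shutter, beside the handle over the white scale; 29 mm above the bench, at the handle's own x in the lamp unit's frame, 72 mm to its -y side. Axes as the lamp unit's.
- mark: Fixed yellow mark on the scale, at another place each time: a band 12 mm wide along the slide, origin at the middle of that width, 22 mm above the bench. Axes as the lamp unit's. With the shutter closed it lies 40 to 62 mm from the pointer along the lamp unit's -x: that distance is the pull needed.

How it is judged (in metres and radians):
On the way:
1. the amber bottle stands upright and centred on the pedestal, released, with the shutter still closed (horizontal distance between amber_bottle and pedestal_top below 0.008 m and z of amber_bottle in the frame of pedestal_top between -0.004 and 0.004 m and angle between amber_bottle's own z axis and vertical below 0.1 rad and linear speed of amber_bottle below 0.02 m/s and contact force between the fingers and amber_bottle below 0.1 N and value of joint shutter below 0.008 m), for 0.2 s.
At the end, for the whole second after the job is handed in: The amber bottle stands upright and untouched within 8 mm of the pedestal's centre; the pointer is still, within 6 mm of the middle of the yellow mark along the slide; the fingers hold the handle (over 2 N) and no bottle or rack props it; no other bottle nor the rack has moved 20 mm (horizontal distance between amber_bottle and pedestal_top below 0.008 m and z of amber_bottle in the frame of pedestal_top between -0.004 and 0.004 m and angle between amber_bottle's own z axis and vertical below 0.1 rad and linear speed of amber_bottle below 0.02 m/s and contact force between each of the fingers, shutter and amber_bottle below 0.1 N and x of pointer in the frame of mark between -0.006 and 0.006 m and velocity of joint shutter between -0.02 and 0.02 m/s and contact force between the fingers and shutter above 2 N and contact force between shutter and clear_bottle below 0.1 N and contact force between shutter and white_bottle below 0.1 N and contact force between shutter and tube_rack below 0.1 N and distance of each of clear_bottle, white_bottle, tube_rack from where it was at the start of the episode below 0.02 m); the arm keeps its last pose, push and grip.
It fails at once if another bottle or the tube rack is moved by more than 20 mm or tipped (distance of any of clear_bottle, white_bottle, tube_rack from where it was at the start of the episode above 0.02 m or angle between any of clear_bottle, white_bottle, tube_rack's own z axis and vertical above 0.3 rad).
It also fails if it takes over 45 s, if anything falls off the work surface, if the arm or the gripper's body presses on something with over 40 N, if the wrist force passes 120 N, or if a joint passes its speed limit or range.

### The arm

A 6-joint arm with a two-finger parallel gripper is mounted at the origin on the work surface. World frame = base frame: x ahead of the robot, y to its left, z up, the work surface at z = 0. Lengths are in mm, angles in rad, forces in N, time in s.
With the tool pointing down it reaches from about 350 to 975 mm from the base axis. Payload 4.9 kg.
Tool frame: the origin (TCP) lies at the very end of the fingers, on their centre line; the grasp point (between the pads) lies 19 mm behind it; z points along the fingers, y is the direction in which the jaws open and shut (so a half turn about z gives the same grasp; the last joint's range is limited). The gripper opens to 85 mm and grips with 20 to 120 N. Pads are 22 mm wide; open, the fingers measure 114 mm over their backs; the gripper's body (76 mm by 85 mm) begins 54 mm behind the grasp point. The pads swing forward as they close: fully open they stand 13 mm farther back than shut.
Start: joints at [-1.234, 0.053, 1.613, -0, 1.476, -0.119], TCP at [275.105, -561.176, 231.304] pointing down, gripper open.
Joint ranges: [-3.01, 3.01], [-1.01, 2.22], [0.06, 2.58], [-1.02, 4.17], [0.09, 2.62], [-3.14, 3.14]. Speed limits (rad/s): [2.57, 2.57, 3.14, 3.14, 3.14, 3.14].

### API

Orientations are given as a unit quaternion [w, x, y, z].
In Python, from workcell import readout, grab_frame, get_calibration, env gives the robot as it stands.
- The arm moves only by the tool play_rows, never from a script. Its argument "commands" is a list of rows, each a list of 7 numbers: the shift along the tool's x, y, z in units of 50 mm (1.0 is 50 mm), then the turn, a rotation vector about the tool's x, y, z in units of 5 degrees (1.0 is 5 degrees), then the finger opening in mm, from 0 to 85.4. A call has 1 to 5 rows; each row shifts and turns the commanded pose from where the row before left it, along the tool's axes as they then stand; what a row does not reach is not made up. A row lasts 1/8 s, in which the tool goes at most 62.5 mm and 10.7 degrees, less where a joint would pass 70% of its speed; a pose out of reach is approached as far as the arm can. A call is refused whole if a number of a shift passes 1 or a number of a turn 1, either way. A call with a gripper value outside its range is refused whole. The fingers move at their own pace and stop on an object; "newtons" is the grip in N (left out, the last holds). Time passes only in rows, so rows that do not move let the fingers close. It gives the time, the measured TCP pose, the force and the opening at its end, in the units of the state.
- readout.get_state(): the state, without advancing time (a new reading comes with each control period).
- grab_frame(name): name is "side" or "top" or "wrist"; returns the picture (400x640x3 uint8, red, green, blue); there is no depth.
- get_calibration(name): a dict with "camera_matrix" (3x3 intrinsics, pixels), "T" (4x4, takes a point from camera to world coordinates); the wrist camera has in their place "mount" (4x4, takes a point from camera to tool coordinates, whose origin is the TCP and whose axes are the flange's). Camera axes: x right, y up, looking along -z (the intrinsics and any distortion apply to the point x, -y, -z); pixel columns grow to the right and rows downward; lengths in mm; the calibration is good to about 2 mm. A picture is of the moment at which its call begins: read the wrist's pose just before it. get_calibration takes no time and is no camera call.
- env.job_done(): hands the job in, once; it reports no verdict.
The state is a dict: "time_s": time; "joints": joint angles; "dq": joint speeds; "joint_torque": joint torques, N m; "eef_pos": TCP position; "tool_rot": TCP orientation; "wrist_force": force on the tool from outside, world axes, zero at the start; "torque": the same for the moment, N m; "grip_width": opening from 0.0 (shut) to 1.0 (fully open).
Only numpy, scipy, OpenCV 4.12 (cv2) and the standard library are available. Lean on these libraries where they do the work, as an engineer would, in place of code of your own. Each camera call takes 0.05 s, during which the arm holds its last target.

## Working session

There is one attempt and no reset: what is moved stays moved. The work goes in short steps, Python scripts to look and compute and a tool call to move; the robot and the scene stay as the last step left them, time stands still between calls to the robot, and variables do not carry over. Pictures are saved under pics/ and viewed, and the job is handed in when it is done.

Besides the shell and the picture viewer there is one more tool, called after "Emit:" as name(argument=value, ...) on one line, values as JSON. play_rows: Moves the arm, as the interface text tells. Its arguments: {"type":"object","properties":{"commands":{"type":"array","items":{"type":"array","items":{"type":"number"}}},"newtons":{"type":"number"}},"required":["commands"]}

```bash
ls; mkdir -p pics
python3 - <<'E'
from workcell import readout, grab_frame, get_calibration, env
import cv2
print(readout.get_state())
for n in ("side","top","wrist"):
    f=grab_frame(n); cv2.imwrite(f"pics/{n}0.png",f[:,:,::-1]); print(n,get_calibration(n))
E
```

```text
pics
{'time_s': 0.0, 'joints': array([-1.23397240e+00,  5.33364400e-02,  1.61430979e+00,  3.84951612e-06,
        1.47597697e+00, -1.18996258e-01]), 'dq': array([-0.00072039,  0.00012235,  0.00144781,  0.00018234, -0.00096756,
        0.00100448]), 'joint_torque': array([-2.28924684e-03, -3.93692458e+01, -3.70173669e+01, -2.39386800e-04,
        7.08375723e-03,  4.12269983e-06]), 'eef_pos': array([ 274.92033809, -560.59365065,  230.06623755]), 'tool_rot': array([-1.00946150e-03,  9.74140260e-01,  2.25941857e-01, -1.08453776e-04]), 'wrist_force': array([-0.72895274, -0.50691813,  0.05371649]), 'torque': array([3.79762296e-05, 6.19996049e-03, 3.56559378e-02]), 'grip_width': 1.0029616674935986}
side {'camera_matrix': array([[474.4019969 ,   0.        , 323.61933198],
       [  0.        , 474.4019969 , 209.05843742],
       [  0.        ,   0.        ,   1.        ]]), 'T': array([[-7.16944741e-01,  4.00506335e-01, -5.70600486e-01,
        -1.41473762e+02],
       [-6.96862930e-01, -4.34386441e-01,  5.70692979e-01,
         6.81833134e+02],
       [-1.92949613e-02,  8.06785656e-01,  5.9
[... 479 characters left out ...]
      [-2.65246921e-03,  1.77145954e-01,  9.84181018e-01,
         1.31051962e+03],
       [ 0.00000000e+00,  0.00000000e+00,  0.00000000e+00,
         1.00000000e+00]])}
wrist {'camera_matrix': array([[302.48631165,   0.        , 318.01062276],
       [  0.        , 302.48631165, 196.90879286],
       [  0.        ,   0.        ,   1.        ]]), 'mount': array([[-1.79760686e-06,  9.60637982e-01,  2.77803288e-01,
         7.04332264e+01],
       [ 9.99999715e-01,  2.11582394e-04, -7.25176723e-04,
        -2.71823158e-01],
       [-7.55410588e-04,  2.77803207e-01, -9.60637709e-01,
        -1.41964701e+02],
       [ 0.00000000e+00,  0.00000000e+00,  0.00000000e+00,
         1.00000000e+00]])}
```

View pics/side0.png

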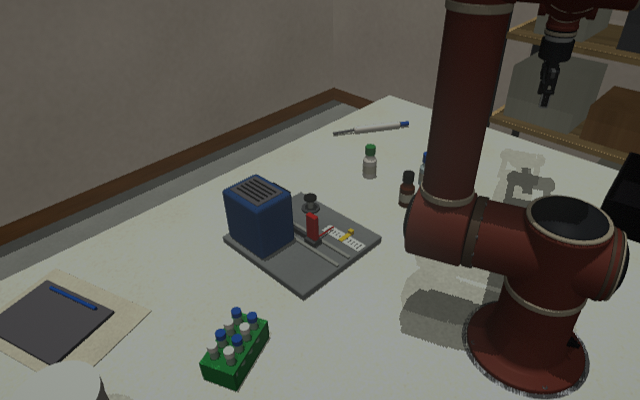

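View pics/top0.png

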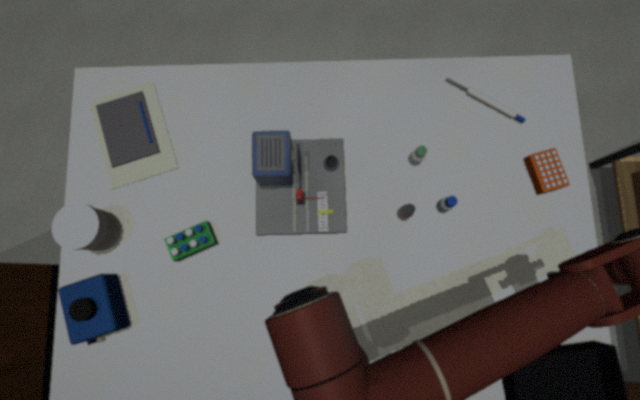

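View pics/wrist0.png

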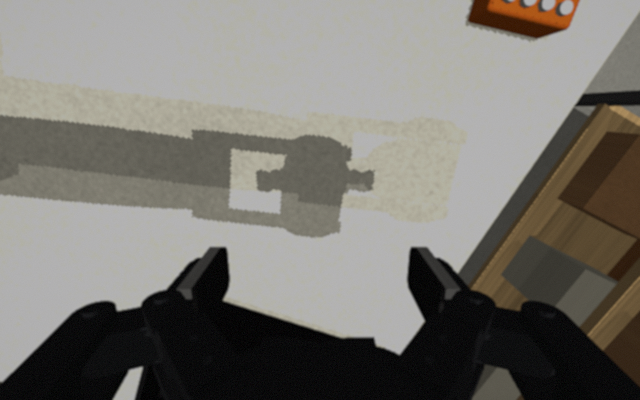

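The top view shows the amber bottle at about (405,211), white at (418,155) and blue at (447,203). The lamp bed spans (256–346, 139–234), with the pedestal at (331,162), the handle at (300,197) and the yellow mark at (326,212). I'll zoom in and measure.

```bash
cat > h.py <<'E'
from workcell import readout, grab_frame, get_calibration, env
import cv2, numpy as np
from scipy.spatial.transform import Rotation as R
def camT(n,st=None):
    c=get_calibration(n)
    if n!="wrist": return c["camera_matrix"],np.array(c["T"])
    st=st or readout.get_state()
    q=st["tool_rot"]; T=np.eye(4); T[:3,:3]=R.from_quat([q[1],q[2],q[3],q[0]]).as_matrix(); T[:3,3]=st["eef_pos"]
    return c["camera_matrix"],T@c["mount"]
def ray(n,uv,st=None):
    K,T=camT(n,st); d=np.array([(uv[0]-K[0,2])/K[0,0],-(uv[1]-K[1,2])/K[1,1],-1]); return T[:3,3],T[:3,:3]@d
def onz(n,uv,z,st=None):
    o,d=ray(n,uv,st); return o+d*(z-o[2])/d[2]
def tri(obs):
    A=np.zeros((3,3));b=np.zeros(3)
    for n,uv,st in obs:
        o,d=ray(n,uv,st); d=d/np.linalg.norm(d); P=np.eye(3)-np.outer(d,d); A+=P;b+=P@o
    p=np.linalg.solve(A,b); return p
def proj(n,p,st=None):
    K,T=camT(n,st); c=T[:3,:3].T@(np.array(p,float)-T[:3,3]); return np.array([K[0,0]*c[0]/-c[2]+K[0,2],-K[1,1]*c[1]/-c[2]+K[1,2]])
E
python3 - <<'E'
from h import *
t=cv2.imread("pics/top0.png"); s=cv2.imread("pics/side0.png")
cv2.imwrite("pics/topz.png",cv2.resize(t[125:245,245:465],None,fx=3.6,fy=3.6,interpolation=cv2.INTER_CUBIC))
cv2.imwrite("pics/sidez.png",cv2.resize(s[130:300,215:435],None,fx=3.5,fy=3.5,interpolation=cv2.INTER_CUBIC))
for p in [(256,235),(346,234),(344,139)]: print(p,onz("top",p,20))
E
```

```text
(256, 235) [391.27088069 214.09237719  20.        ]
(346, 234) [386.95232199 -50.93330251  20.        ]
(344, 139) [677.705044   -55.97892607  20.        ]
```

View pics/topz.png

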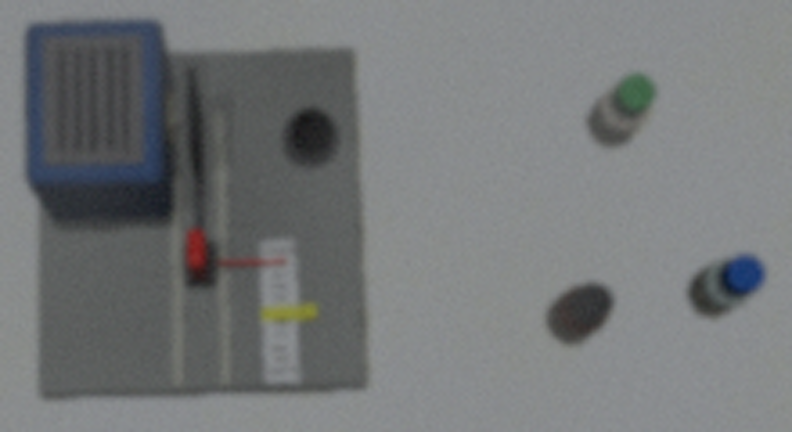

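View pics/sidez.png

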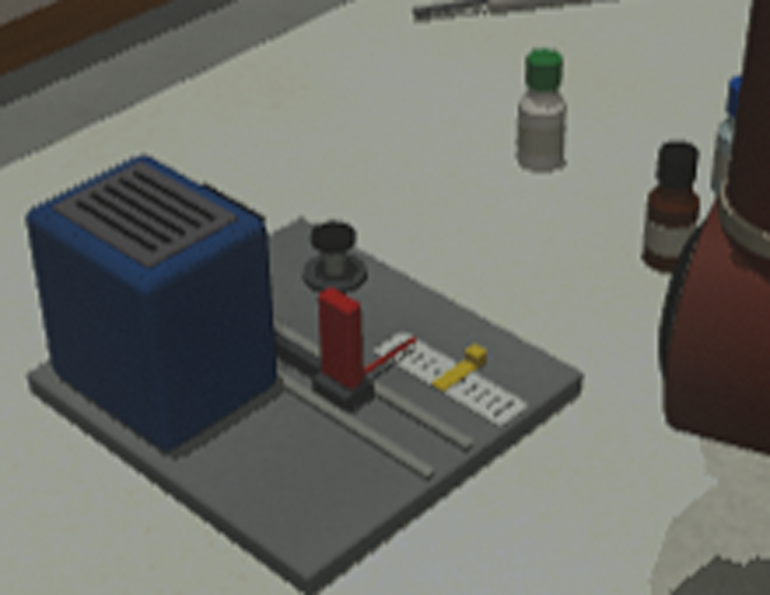

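Run:
```python
from h import *
z=lambda u,v:(245+u/3.6-.36,125+v/3.6-.36)
zs=lambda u,v:(215+u/3.5-.36,130+v/3.5-.36)
cs=[z(42,396),z(366,386),z(354,49)]
P=[onz("top",c,20) for c in cs]; print("bed corners top",np.round(P,1))
for c in [(307,592),(581,376),(30,377),(301,219)]: print("side",np.round(onz("side",zs(*c),20),1))
print("ped top",onz("top",z(311,134),60),onz("side",zs(334,232),60), tri([("top",z(311,134),None),("side",zs(334,232),None)]))
print("amber cap",onz("top",z(593,301),100),onz("side",zs(678,151),100))
print("amber base",onz("side",zs(671,265),0))
print("white",onz("top",z(635,92),100),"blue",onz("top",z(744,273),100))
print("handle top",onz("side",zs(339,298),105),onz("top",z(196,240),105))
print("ptr tip top",onz("top",z(286,262),29),onz("side",zs(414,340),29))
print("mark top",onz("top",z(289,313),22),onz("side",zs(457,373),22))
```

```text
bed corners top [[392.3 213.2  20. ]
 [393.2 -52.1  20. ]
 [680.2 -52.9  20. ]]
side [385.4 224.6  20. ]
side [392.4 -46.7  20. ]
side [675.3 217.2  20. ]
side [678.1 -48.9  20. ]
ped top [596.55567798 -12.56658316  60.        ] [603.3082969  -14.27509681  60.        ] [597.11272487 -11.16694434  64.0750242 ]
amber cap [ 447.07166252 -225.33259255  100.        ] [ 447.07953319 -224.16339612  100.        ]
amber base [ 440.46142653 -220.34972015    0.        ]
white [ 613.48941777 -269.36494949  100.        ] blue [ 465.79197338 -344.00093156  100.        ]
handle top [498.42736731  81.85710261 105.        ] [502.72477822  81.12617611 105.        ]
ptr tip top [496.43652074  10.48540365  29.        ] [497.79466846  11.2117473   29.        ]
mark top [454.93500507   9.16429617  22.        ] [456.37131522  11.4383332   22.        ]
```

Emit:
play_rows(commands=[[0.67,-0.5,0,0,0,0,85],[0.67,-0.5,0,0,0,0,85],[0.67,-0.5,0,0,0,0,85],[0.67,-0.5,0,0,0,0,85],[0.67,-0.5,0,0,0,0,85]])

```text
time_s: 0.78
eef_pos: [370.8, -373.8, 230.9]
tool_rot: [-0.0, 0.974, 0.226, -0.0]
wrist_force: [-0.3, -0.3, 0.3]
grip_width: 0.997
```

Emit:
play_rows(commands=[[0.67,-0.5,0,0,0,0,85],[0.67,-0.5,0,0,0,0,85],[0.67,-0.5,0,0,0,0,85],[0.67,-0.5,0,0,0,0,85],[0,0,0,0,0,1,85]])

```text
time_s: 1.4
eef_pos: [447.5, -224.1, 231.0]
tool_rot: [-0.0, 0.983, 0.184, -0.0]
wrist_force: [-0.7, -1.3, 0.3]
grip_width: 1.001
```

Emit:
play_rows(commands=[[0,0,0,0,0,1,85],[0,0,0,0,0,1,85],[0,0,0,0,0,1,85],[0,0,0,0,0,1,85],[0,0,0,0,0,0.2,85]])

```text
time_s: 2.02
eef_pos: [446.6, -226.3, 231.0]
tool_rot: [-0.0, 1.0, 0.001, -0.0]
wrist_force: [0.0, -0.0, 0.1]
grip_width: 0.995
```

Run:
```python
from h import *
st=readout.get_state(); print(st)
f=grab_frame("wrist"); cv2.imwrite("pics/w1.png",f[:,:,::-1])
print(proj("wrist",[447,-225,100],st),proj("wrist",[466,-344,100],st))
```

```text
{'time_s': 2.025, 'joints': array([-6.17777979e-01, -2.50849094e-01,  1.89574202e+00, -3.22757278e-05,
        1.49728737e+00,  9.50961572e-01]), 'dq': array([ 1.31824109e-03, -2.88289361e-04, -2.69024801e-03,  1.00157204e-04,
       -1.21978922e-03,  1.22054195e-01]), 'joint_torque': array([ 4.85285564e-03, -2.63365263e+01, -3.72580147e+01,  3.18779494e-04,
        1.50086380e-03,  2.42930604e-02]), 'eef_pos': array([ 446.59036341, -226.31596252,  230.96699737]), 'tool_rot': array([-1.57326475e-04,  9.99999427e-01,  1.02957766e-03, -2.48675602e-04]), 'wrist_force': array([ 0.02071624, -0.03707497,  0.10660798]), 'torque': array([0.04125485, 0.01695685, 0.00665775]), 'grip_width': 0.9951453800066533}
[316.66499601 187.63422158] [446.9283885  167.74679576]
```

View pics/w1.png

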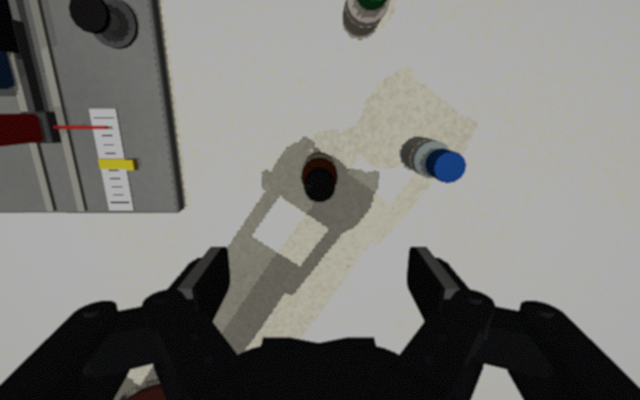

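The amber cap is at about (319,185), almost exactly where I predicted it. The pointer tip (110,127), mark (118,163) and pedestal (90,12) are also in view. I'll refine these.

Run:
```python
from h import *
st=readout.get_state()
f=cv2.imread("pics/w1.png")
g=cv2.cvtColor(f,cv2.COLOR_BGR2GRAY); hsv=cv2.cvtColor(f,cv2.COLOR_BGR2HSV)
roi=(f[150:215,290:350].max(2)<45).astype(np.uint8)
n,l,s,c=cv2.connectedComponentsWithStats(roi); print("cap",s,c+[290,150])
y=cv2.inRange(hsv,(22,120,80),(35,255,255)); n,l,s,c=cv2.connectedComponentsWithStats(y); i=1+s[1:,4].argmax(); print("mark px",s[i],c[i],onz("wrist",c[i],22,st))
print("ptr",onz("wrist",(111,127.5),29,st))
for p in [(319,185),(319,184)]: print(onz("wrist",p,100,st))
print("bed corner",onz("wrist",(185,211),20,st),"edge",onz("wrist",(158,0),20,st))
print("ped",onz("wrist",(90,12),60,st))
cv2.imwrite("pics/w1z.png",np.hstack([cv2.resize(f[0:220,0:200],(400,440),interpolation=cv2.INTER_CUBIC),cv2.resize(f[150:205,295:345],(400,440),interpolation=cv2.INTER_CUBIC)]))
```

```text
cap [[   0    0   60   65 2712]
 [  12    8   35   44 1188]] [[319.61578171 183.39196165]
 [319.23569024 178.82239057]]
mark px [ 98 159  37  11 361] [116.44598338 163.6398892 ] [455.55451271   9.73497289  22.        ]
ptr [497.26492827   3.66055641  29.        ]
[ 449.58506983 -227.19267597  100.        ]
[ 450.54027117 -227.18986084  100.        ]
bed corner [396.51286506 -62.57091127  20.        ] edge [624.13738372 -62.32668951  20.        ]
ped [602.25399453 -17.25275821  60.        ]
```

View pics/w1z.png

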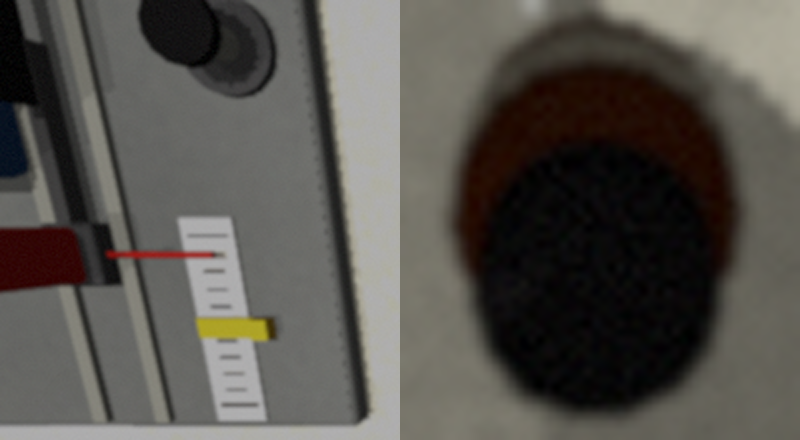

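Emit:
play_rows(commands=[[0.02,0,0.66,0,0,0,85],[0,0,0.66,0,0,0,85],[0,0,0.66,0,0,0,85],[0,0,0.66,0,0,0,85],[0,0,0.66,0,0,0,85]])

```text
time_s: 2.7
eef_pos: [447.7, -226.4, 65.2]
tool_rot: [0.0, 1.0, 0.002, 0.0]
wrist_force: [0.8, -0.4, 0.2]
grip_width: 0.994
```

Emit:
play_rows(commands=[[0,0,0,0,0,0,85],[0,0,0,0,0,0,40],[0,0,0,0,0,0,20],[0,0,0,0,0,0,20],[0,0,0,0,0,0,20]], newtons=40)

```text
time_s: 3.32
eef_pos: [448.7, -227.1, 67.8]
tool_rot: [0.001, 1.0, 0.001, 0.001]
wrist_force: [-0.4, -1.4, 5.4]
grip_width: 0.341
```

Emit:
play_rows(commands=[[0,0,0,0,0,0,20],[0,0,0,0,0,0,20]])

```text
time_s: 3.58
eef_pos: [448.7, -227.1, 67.8]
tool_rot: [0.001, 1.0, 0.001, 0.001]
wrist_force: [-1.2, -0.5, 6.6]
grip_width: 0.34
```

Emit:
play_rows(commands=[[0,0,-0.4,0,0,0,20],[0,0,-0.5,0,0,0,20],[0,0,-0.5,0,0,0,20],[0,0,-0.5,0,0,0,20],[0,0,-0.1,0,0,0,20]])

```text
time_s: 4.2
eef_pos: [448.6, -226.9, 167.9]
tool_rot: [0.001, 1.0, 0.001, 0.001]
wrist_force: [0.4, -0.1, -0.8]
grip_width: 0.335
```

Run:
```python
from h import *
st=readout.get_state(); print(st['eef_pos'],st['tool_rot'],st['wrist_force'],st['grip_width'])
f=grab_frame("wrist"); cv2.imwrite("pics/w2.png",f[:,:,::-1])
f=grab_frame("side"); cv2.imwrite("pics/s2.png",f[:,:,::-1])
```

```text
[ 448.5567073  -226.93220439  167.93880318] [9.15178992e-04 9.99998181e-01 1.03365353e-03 1.31603470e-03] [ 0.39211168 -0.05433172 -0.76502716] 0.33533748460350854
```

View pics/w2.png

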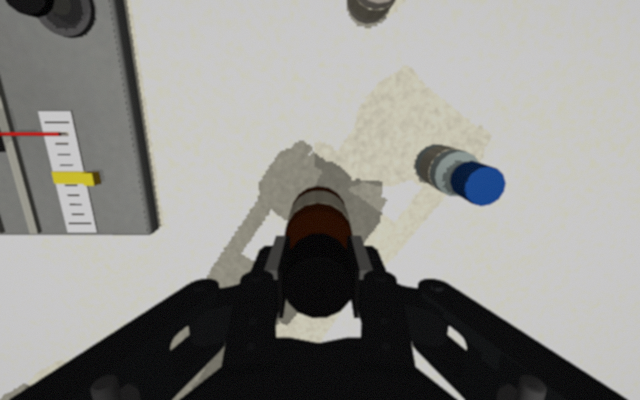

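View pics/s2.png

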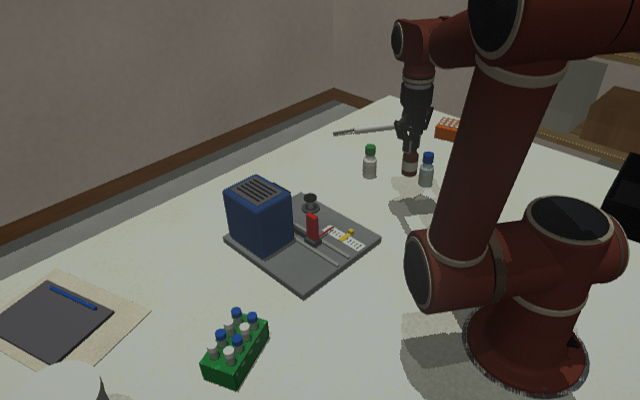

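Emit:
play_rows(commands=[[0.3,-0.4,-0.2,0,0,0,20],[0.5,-0.7,-0.1,0,0,0,20],[0.6,-0.8,0,0,0,0,20],[0.6,-0.8,0,0,0,0,20],[0.5,-0.8,0,0,0,0,20]])

```text
time_s: 4.92
eef_pos: [572.3, -49.6, 179.1]
tool_rot: [-0.0, 1.0, 0.001, -0.001]
wrist_force: [-0.8, -0.4, -0.2]
grip_width: 0.34
```

Emit:
play_rows(commands=[[0.4,-0.5,0,0,0,0,20],[0.15,-0.26,0,0,0,0,20],[0,0,0,0,0,0,20],[0,0,0,0,0,0,20]])

```text
time_s: 5.42
eef_pos: [599.1, -14.0, 180.7]
tool_rot: [0.0, 1.0, 0.001, -0.001]
wrist_force: [0.1, 1.4, 0.1]
grip_width: 0.338
```

Run:
```python
from h import *
st=readout.get_state(); print(st['eef_pos'],st['tool_rot'],st['wrist_force'],st['grip_width'])
I=[]
for n in ("wrist","side","top"):
    f=grab_frame(n)[:,:,::-1]; cv2.imwrite(f"pics/{n}3.png",f)
    I.append(f)
p=proj("side",[601,-14,80]); print(p)
u,v=int(p[0])-50,int(p[1])-70
cv2.imwrite("pics/s3z.png",cv2.resize(I[1][v:v+110,u:u+110],None,fx=5,fy=5,interpolation=cv2.INTER_CUBIC)); print(u,v)
```

```text
[599.12895005 -14.02803791 180.73814142] [ 1.56240542e-04  9.99999676e-01  5.12869445e-04 -5.99841040e-04] [0.12632202 1.43667865 0.13577738] 0.338407751926389
[310.33914717 189.93168792]
260 119
```

View pics/wrist3.png

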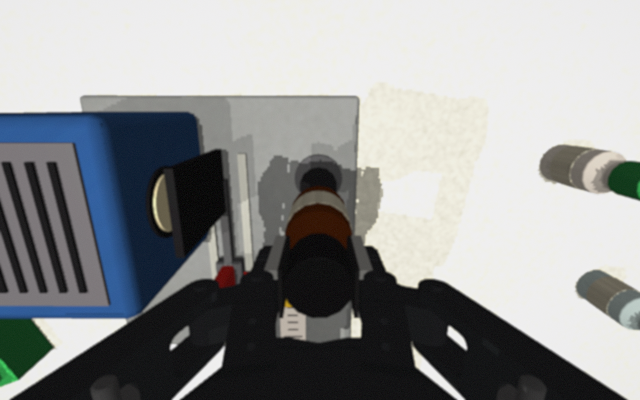

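View pics/s3z.png

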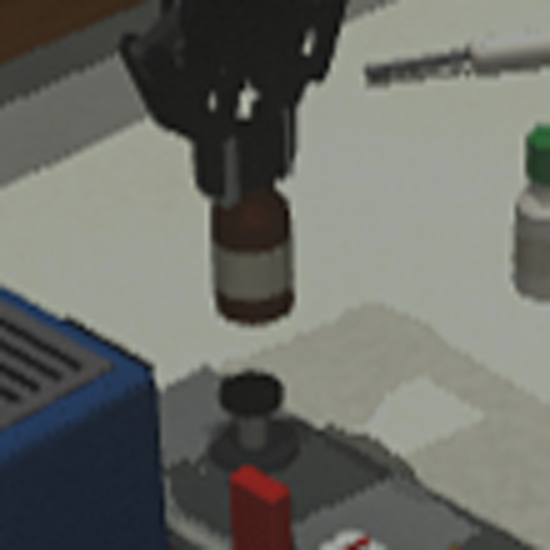

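View pics/top3.png

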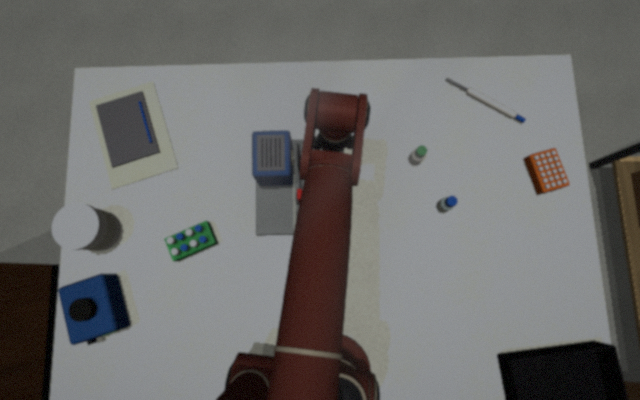

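Run:
```python
from h import *
st=readout.get_state()
zs=lambda u,v:(260+u/5-.4,119+v/5-.4)
# predicted outlines
def circ(n,c,r,st=None):
    a=np.linspace(0,2*np.pi,40,endpoint=False)
    q=np.array([proj(n,[c[0]+r*np.cos(t),c[1]+r*np.sin(t),c[2]],st) for t in a]); return q
im=cv2.imread("pics/side3.png")
z=cv2.resize(im[119:229,260:370],None,fx=5,fy=5,interpolation=cv2.INTER_CUBIC)
for c,r,col in [((599.1,-14,113),20,(0,255,0)),((601,-14,60),17,(255,255,0))]:
    q=((circ("side",c,r)-[260,119]+.4)*5).astype(np.int32); cv2.polylines(z,[q],True,col,1)
w=cv2.imread("pics/wrist3.png")
w2=cv2.resize(w[150:330,250:390],None,fx=4,fy=4,interpolation=cv2.INTER_CUBIC)[:,:]
for c,r,col in [((599.1,-14,113),20,(0,255,0)),((601,-14,60),17,(255,255,0)),((601,-14,20),23,(0,0,255))]:
    q=((circ("wrist",c,r,st)-[250,150]+.4)*4).astype(np.int32); cv2.polylines(w2,[q],True,col,1)
cv2.imwrite("pics/ov3.png",np.hstack([z,cv2.resize(w2[:400],(0,0),fx=.5,fy=.5).repeat(1,0) if 0 else np.zeros((550,1,3),np.uint8)]))
cv2.imwrite("pics/ov3w.png",w2[:500])
```

```text
(no output)
```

View pics/ov3.png

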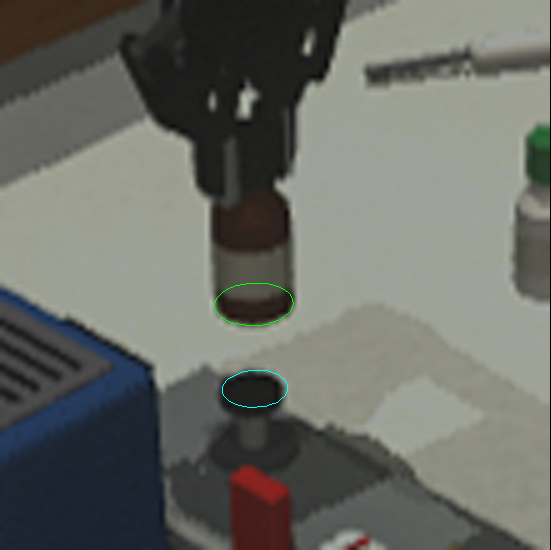

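View pics/ov3w.png

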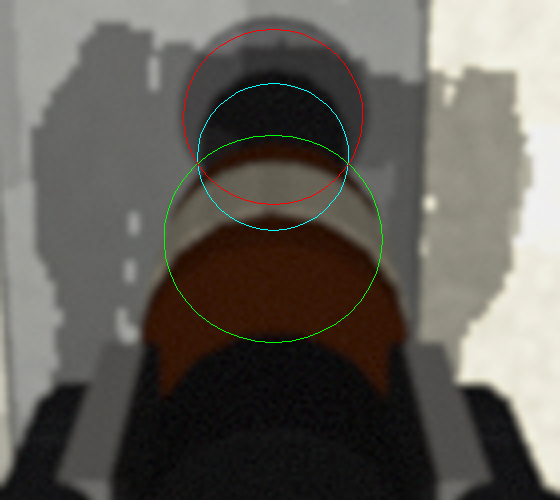

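Emit:
play_rows(commands=[[0.05,0,0.2,0,0,0,20],[0,0,0.3,0,0,0,20],[0,0,0.2,0,0,0,20],[0,0,0,0,0,0,20]])

```text
time_s: 6.08
eef_pos: [601.2, -12.9, 144.2]
tool_rot: [-0.0, 1.0, 0.001, -0.002]
wrist_force: [-0.4, -0.4, -0.8]
grip_width: 0.34
```

```bash
cat > ov.py <<'E'
from h import *
import sys
tag=sys.argv[1]; bot=float(sys.argv[2])
st=readout.get_state(); print(st['eef_pos'],st['tool_rot'],st['wrist_force'])
x,y,zt=st['eef_pos']
def circ(n,c,r,st=None):
    a=np.linspace(0,2*np.pi,40,endpoint=False)
    return np.array([proj(n,[c[0]+r*np.cos(t),c[1]+r*np.sin(t),c[2]],st) for t in a])
im=np.ascontiguousarray(grab_frame("side")[:,:,::-1])
z=cv2.resize(im[119:229,260:370],None,fx=5,fy=5,interpolation=cv2.INTER_CUBIC)
w=np.ascontiguousarray(grab_frame("wrist")[:,:,::-1]); cv2.imwrite(f"pics/w{tag}.png",w); cv2.imwrite(f"pics/s{tag}.png",im)
w2=cv2.resize(w[130:290,250:390],None,fx=4,fy=4,interpolation=cv2.INTER_CUBIC)
cv2.imwrite(f"pics/raw{tag}.png",z)
for c,r,col in [((x,y,zt-bot),20,(0,255,0)),((601.5,-14,60),17,(255,255,0)),((601.5,-14,20),23,(0,0,255))]:
    q=((circ("side",c,r)-[260,119]+.4)*5).astype(np.int32); cv2.polylines(z,[q],True,col,1)
    q=((circ("wrist",c,r,st)-[250,130]+.4)*4).astype(np.int32); cv2.polylines(w2,[q],True,col,1)
cv2.imwrite(f"pics/os{tag}.png",z); cv2.imwrite(f"pics/ow{tag}.png",w2[:590])
E
python3 ov.py 4 67.8
```

```text
[601.20771843 -12.94704423 144.20313996] [-2.37382531e-04  9.99998001e-01  1.02657907e-03 -1.69917862e-03] [-0.40994794 -0.44690662 -0.8426976 ]
```

View pics/os4.png

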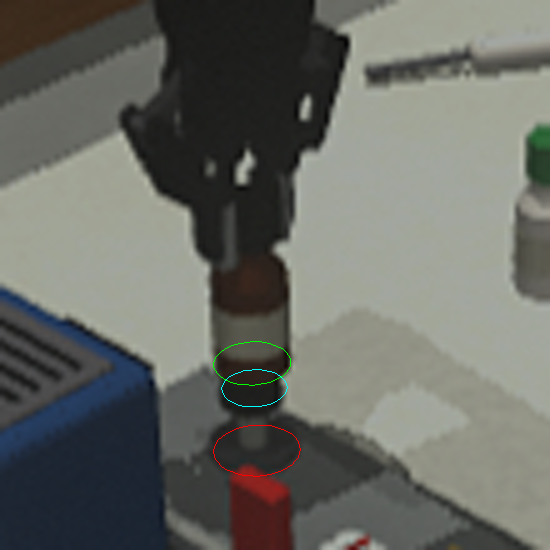

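View pics/ow4.png

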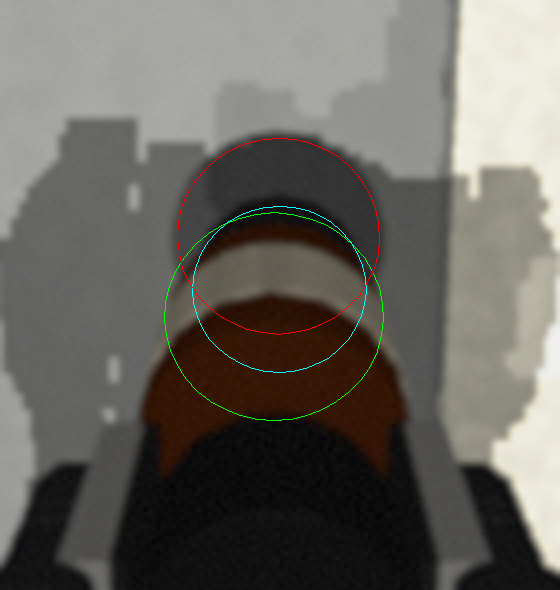

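Emit:
play_rows(commands=[[0.04,0.01,0.1,0,0,0,20],[0,0,0.1,0,0,0,20],[0,0,0.06,0,0,0,20],[0,0,0,0,0,0,20]])

```text
time_s: 6.68
eef_pos: [604.1, -13.6, 132.8]
tool_rot: [-0.0, 1.0, 0.001, -0.0]
wrist_force: [-0.1, -0.1, -0.1]
grip_width: 0.34
```

```bash
python3 ov.py 5 67.8
```

```text
[604.06846384 -13.56635533 132.80579972] [-7.64639019e-05  9.99999408e-01  1.00183842e-03 -4.17236157e-04] [-0.05532756 -0.09875356 -0.1318722 ]
```

View pics/raw5.png

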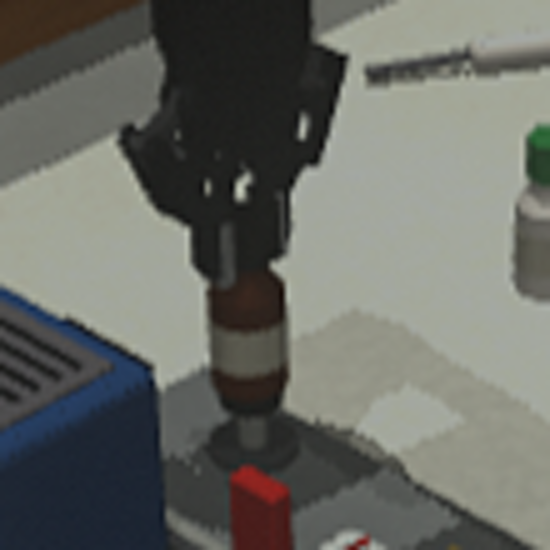

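View pics/ow5.png

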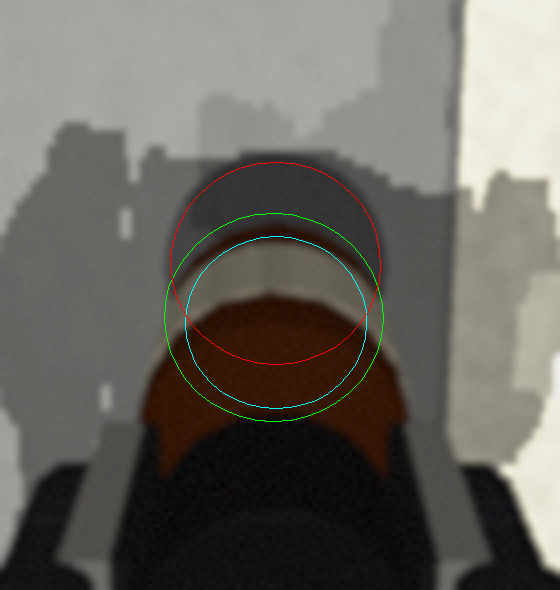

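Emit:
play_rows(commands=[[-0.015,0.025,0.05,0,0,0,20],[0,0,0.03,0,0,0,20],[0,0,0,0,0,0,20]])

```text
time_s: 7.15
eef_pos: [603.5, -14.9, 129.1]
tool_rot: [-0.0, 1.0, 0.001, -0.0]
wrist_force: [1.0, -0.1, -0.6]
grip_width: 0.339
```

Emit:
play_rows(commands=[[0,0,0.02,0,0,0,20],[0,0,0,0,0,0,20]])

```text
time_s: 7.4
eef_pos: [603.6, -14.9, 128.2]
tool_rot: [-0.0, 1.0, 0.001, -0.0]
wrist_force: [-0.2, -0.1, 0.0]
grip_width: 0.342
```

Emit:
play_rows(commands=[[0,0,0.02,0,0,0,20],[0,0,0,0,0,0,20]])

```text
time_s: 7.65
eef_pos: [603.9, -14.9, 127.9]
tool_rot: [0.0, 1.0, 0.001, 0.0]
wrist_force: [0.4, 0.4, 2.1]
grip_width: 0.342
```

Emit:
play_rows(commands=[[0,0,0,0,0,0,36],[0,0,0,0,0,0,50],[0,0,0,0,0,0,70],[0,0,0,0,0,0,70],[0,0,0,0,0,0,70]])

```text
time_s: 8.28
eef_pos: [603.6, -14.9, 127.3]
tool_rot: [0.0, 1.0, 0.001, 0.0]
wrist_force: [0.1, -0.3, -0.3]
grip_width: 0.819
```

```bash
python3 ov.py 6 67.8
```

```text
[603.63112943 -14.89675111 127.30408987] [4.63263730e-06 9.99999502e-01 9.97964073e-04 2.89098784e-05] [ 0.11356175 -0.28657335 -0.2630734 ]
```

View pics/raw6.png

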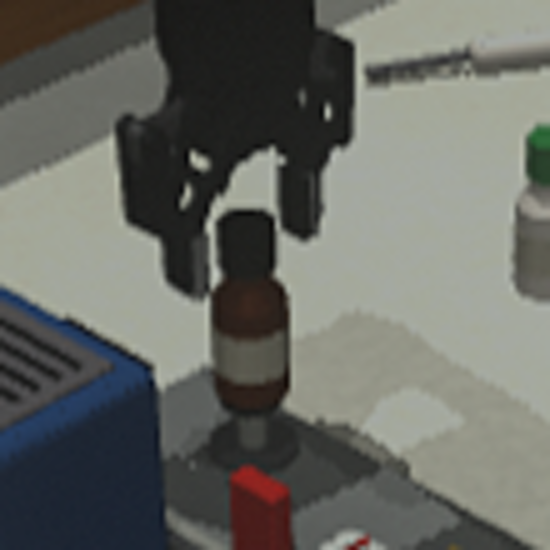

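View pics/w6.png

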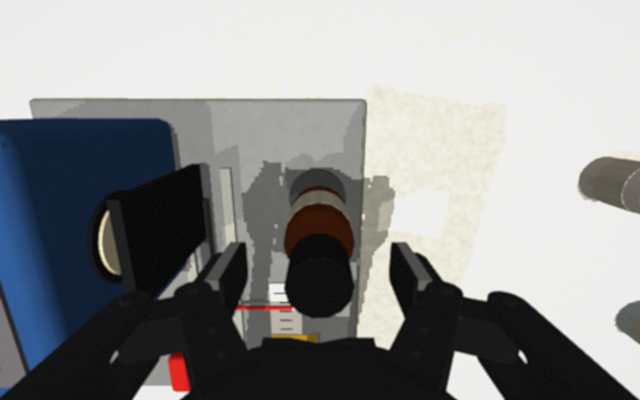

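Released and upright. Next I'll retreat straight up, then check.

Emit:
play_rows(commands=[[0,0,-0.3,0,0,0,70],[0,0,-0.5,0,0,0,70],[0,0,-0.5,0,0,0,70],[0,0,-0.5,0,0,0,70],[0,0,-0.5,0,0,0,70]])

```text
time_s: 9.0
eef_pos: [603.9, -14.9, 244.6]
tool_rot: [0.0, 1.0, 0.001, 0.001]
wrist_force: [0.2, -0.9, -0.1]
grip_width: 0.821
```

Emit:
play_rows(commands=[[-0.7,-0.5,0,0,0,0,70],[-0.7,-0.7,0,0,0,0,70],[-0.7,-0.7,0,0,0,0,70],[0,0,0,0,0,0,70]])

```text
time_s: 9.5
eef_pos: [497.1, 81.7, 243.7]
tool_rot: [-0.0, 1.0, 0.003, 0.001]
wrist_force: [0.7, -0.6, -0.5]
grip_width: 0.818
```

```bash
python3 ov.py 7 187
python3 - <<'E'
from h import *
f=np.ascontiguousarray(grab_frame("top")[:,:,::-1]); cv2.imwrite("pics/t7.png",f)
cv2.imwrite("pics/t7z.png",cv2.resize(f[120:245,245:375],None,fx=4.5,fy=4.5,interpolation=cv2.INTER_CUBIC))
E
```

```text
[497.05772045  81.68597288 243.69736936] [-1.83847951e-04  9.99996016e-01  2.62744219e-03  1.01527937e-03] [ 0.66546784 -0.60474021 -0.51173167]
```

View pics/w7.png

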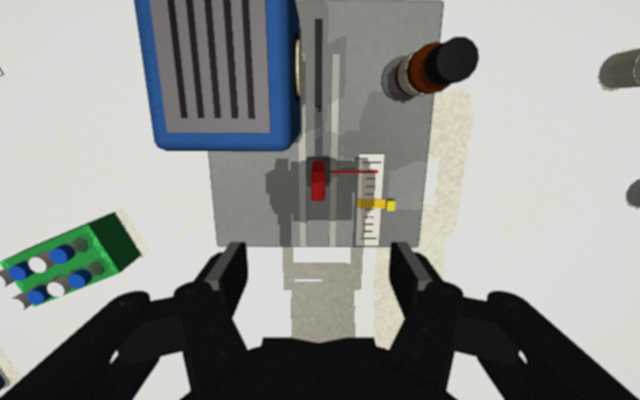

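View pics/os7.png

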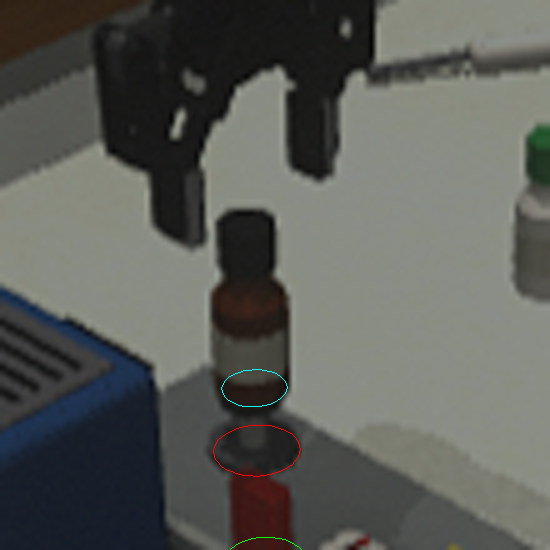

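View pics/t7z.png

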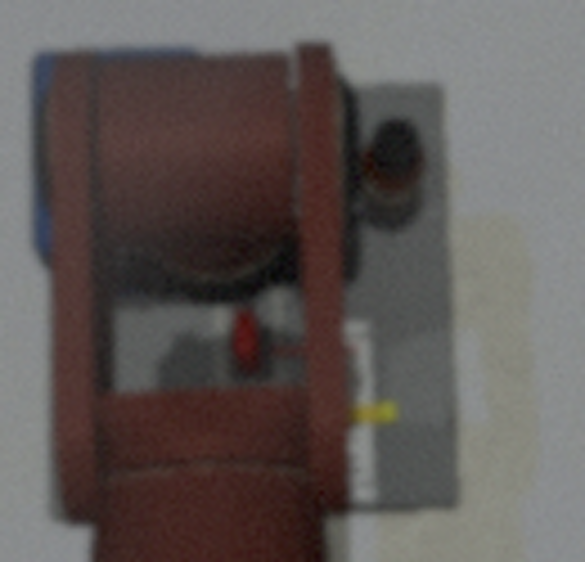

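Run:
```python
from h import *
st=readout.get_state(); f=cv2.imread("pics/w7.png"); hsv=cv2.cvtColor(f,cv2.COLOR_BGR2HSV)
o=lambda p,z:np.round(onz("wrist",p,z,st),1)
print("bed near R",o((420,246),20),"near L",o((217,246),20),"far R",o((443,2),20))
print("cap",o((457,59),160))
y=cv2.inRange(hsv,(18,130,80),(35,255,255)); ys,xs=np.nonzero(y[190:220,340:400]); print("mark rows",ys.min()+190,ys.max()+190,np.unique(ys+190,return_counts=True))
r=(cv2.inRange(hsv,(0,120,60),(8,255,255))|cv2.inRange(hsv,(172,120,60),(180,255,255)))
ys,xs=np.nonzero(r[160:185,332:400]); print("ptr",ys.mean()+160,xs.max()+332)
ys,xs=np.nonzero(r[150:210,300:330]); print("handle",xs.min()+300,xs.max()+300,ys.min()+150,ys.max()+150)
z=cv2.resize(f[150:250,290:400],None,fx=6,fy=6,interpolation=cv2.INTER_CUBIC); cv2.imwrite("pics/w7z.png",z[:,:660])
```

```text
bed near R [397.1 -55.1  20. ] near L [396.7 212.5  20. ] far R [679.6 -52.7  20. ]
cap [603.  -15.5 160. ]
mark rows 199 210 (array([199, 200, 201, 202, 203, 204, 205, 206, 207, 208, 209, 210]), array([ 6, 36, 37, 37, 37, 37, 38, 38, 37, 11,  8,  2]))
ptr 171.24324324324326 376
handle 311 325 161 200
```

View pics/w7z.png

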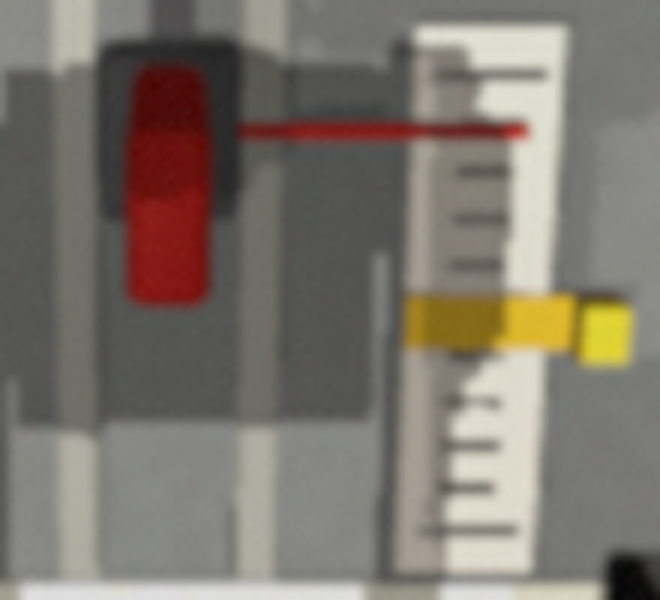

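Run:
```python
from h import *
st=readout.get_state()
o=lambda p,z:np.round(onz("wrist",p,z,st),1)
print("ptr",o((377,171.3),29),"mark",o((370,203.6),22),o((365,199.2),22),o((365,208.2),22))
print("handle top near edge L/R",o((311.5,200),105),o((324.5,200),105))
s=lambda u,v:(215+u/3.5-.36,130+v/3.5-.36)
print("side ptr/mark",onz("side",s(414,340),29),onz("side",s(457,373),22))
```

```text
ptr [498.8   9.   29. ] mark [456.2  14.1  22. ] [461.9  20.6  22. ] [450.1  20.1  22. ]
handle top near edge L/R [485.5  85.9 105. ] [485.5  73.3 105. ]
side ptr/mark [497.79466846  11.2117473   29.        ] [456.37131522  11.4383332   22.        ]
```

Emit:
play_rows(commands=[[-0.16,0.04,0.3,0,0,0,70],[0,0,0.8,0,0,0,70],[0,0,0.8,0,0,0,70],[0,0,0.5,0,0,0,70],[0,0,0,0,0,0,70]])

```text
time_s: 10.28
eef_pos: [488.0, 77.2, 118.7]
tool_rot: [0.0, 1.0, 0.0, -0.004]
wrist_force: [-0.0, -0.4, -0.1]
grip_width: 0.821
```

Run:
```python
from h import *
st=readout.get_state(); print(st['eef_pos'])
cv2.imwrite("pics/w8.png",grab_frame("wrist")[:,:,::-1])
```

```text
[487.97298215  77.19027196 118.65690943]
```

View pics/w8.png

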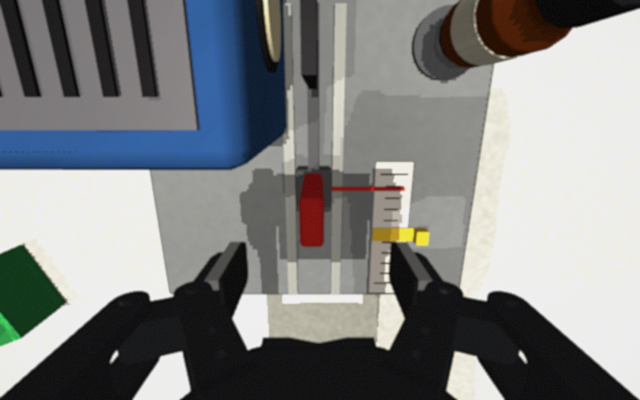

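Emit:
play_rows(commands=[[0.02,-0.06,0.3,0,0,0,70],[0,0,0.4,0,0,0,70],[0,0,0.27,0,0,0,70],[0,0,0,0,0,0,50]])

```text
time_s: 10.82
eef_pos: [490.7, 80.9, 72.8]
tool_rot: [0.0, 1.0, 0.001, -0.001]
wrist_force: [0.0, 0.4, 0.0]
grip_width: 0.619
```

Emit:
play_rows(commands=[[0,0,0,0,0,0,30],[0,0,0,0,0,0,20],[0,0,0,0,0,0,5],[0,0,0,0,0,0,5],[0,0,0,0,0,0,5]], newtons=60)

```text
time_s: 11.45
eef_pos: [492.1, 81.1, 74.8]
tool_rot: [-0.0, 1.0, 0.001, 0.001]
wrist_force: [-1.2, 0.9, 5.4]
grip_width: 0.155
```

Emit:
play_rows(commands=[[0,0,0,0,0,0,5],[0,0,0,0,0,0,5]])

```text
time_s: 11.7
eef_pos: [492.1, 81.0, 74.8]
tool_rot: [-0.0, 1.0, 0.001, 0.001]
wrist_force: [-1.0, 0.6, 5.8]
grip_width: 0.152
```

Run:
```python
from h import *
st=readout.get_state(); print(st['eef_pos'])
cv2.imwrite("pics/w9.png",grab_frame("wrist")[:,:,::-1])
f=grab_frame("side")[:,:,::-1];cv2.imwrite("pics/s9.png",cv2.resize(f[130:300,215:435],None,fx=3.5,fy=3.5,interpolation=cv2.INTER_CUBIC))
```

```text
[492.08125184  81.04089979  74.81406829]
```

View pics/w9.png

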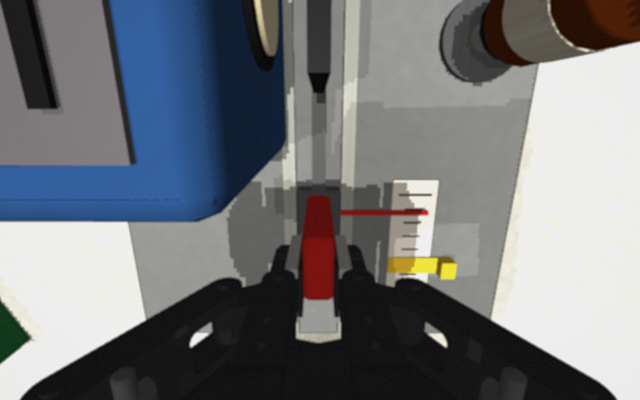

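View pics/s9.png

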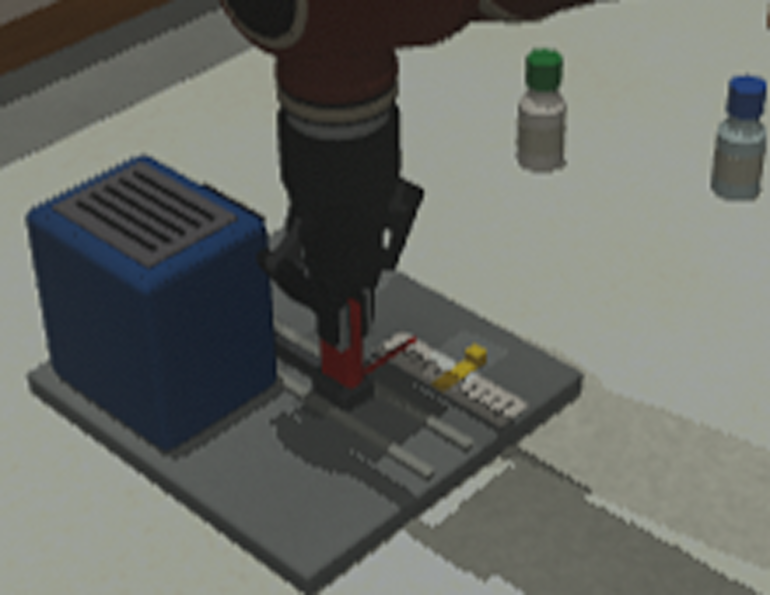

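Emit:
play_rows(commands=[[-0.15,0,0,0,0,0,5],[-0.2,0,0,0,0,0,5],[-0.2,0,0,0,0,0,5],[-0.2,0,0,0,0,0,5],[-0.1,0,0,0,0,0,5]])

```text
time_s: 12.42
eef_pos: [450.4, 81.0, 74.8]
tool_rot: [-0.0, 1.0, 0.001, 0.003]
wrist_force: [7.7, 1.9, 1.2]
grip_width: 0.153
```

Emit:
play_rows(commands=[[0,0,0,0,0,0,5],[0,0,0,0,0,0,5],[0,0,0,0,0,0,5]])

```text
time_s: 12.8
eef_pos: [450.5, 81.0, 74.8]
tool_rot: [-0.0, 1.0, 0.001, 0.003]
wrist_force: [6.7, 1.4, 2.1]
grip_width: 0.152
```

Run:
```python
from h import *
st=readout.get_state(); print(st['eef_pos'])
f=grab_frame("wrist")[:,:,::-1];cv2.imwrite("pics/w10.png",f)
cv2.imwrite("pics/w10z.png",cv2.resize(f[170:310,300:460],None,fx=4,fy=4,interpolation=cv2.INTER_CUBIC))
f=grab_frame("side")[:,:,::-1];cv2.imwrite("pics/s10.png",cv2.resize(f[130:300,215:435],None,fx=3.5,fy=3.5,interpolation=cv2.INTER_CUBIC))
```

```text
[450.51395075  81.01761708  74.80937639]
```

View pics/w10z.png

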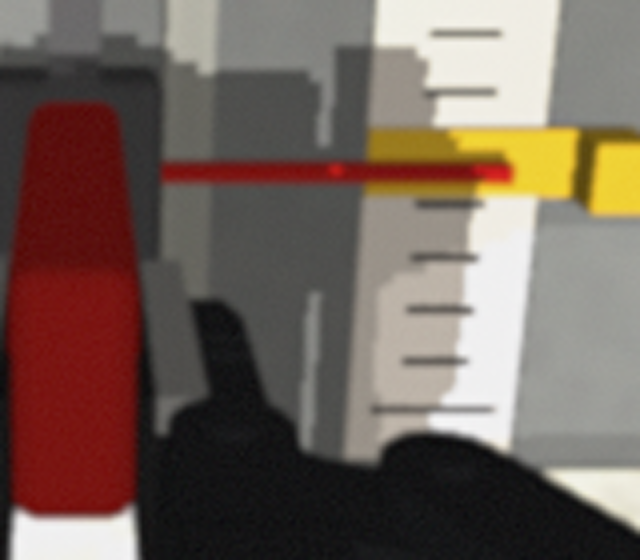

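View pics/s10.png

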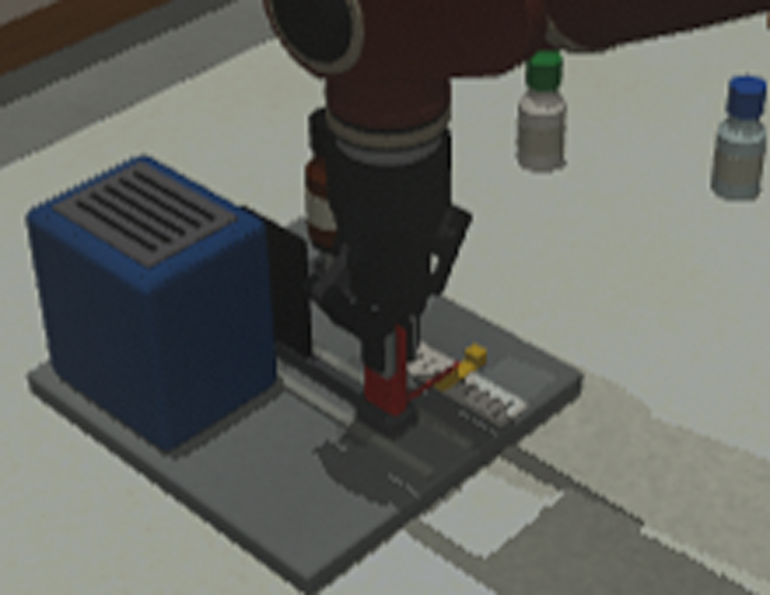

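Run:
```python
from h import *
st=readout.get_state()
z=lambda u,v:(300+u/4-.4,170+v/4-.4)
print(onz("wrist",z(505,172),29,st),onz("wrist",z(460,162.5),22,st),onz("wrist",z(460,129.5),22,st),onz("wrist",z(460,196),22,st))
s=lambda u,v:(215+u/3.5-.36,130+v/3.5-.36)
print(onz("side",s(458,364),29),onz("side",s(457,373),22))
```

```text
[456.28078969  10.34489064  29.        ] [455.5893097   15.51657056  22.        ] [461.43764964  16.03658154  22.        ] [449.55797831  14.98028872  22.        ]
[456.80884487   9.99366779  29.        ] [456.37131522  11.4383332   22.        ]
```

Run:
```python
from h import *
st=readout.get_state(); print(st['eef_pos'],st['wrist_force'],st['grip_width'],st['time_s']); print(env.job_done())
```

```text
[450.53822404  81.01860168  74.81875392] [6.50553567 1.88728313 1.1206827 ] 0.15107496516133942 12.9
the job is handed in; nothing more can be done
None
```

I stood the amber bottle on the pedestal and let go of it while the shutter was still closed. I then pinched the red handle, pulled the shutter out about 42 mm, and handed the job in at 12.9 s still holding it.

**Pointer:** at the end it was about 0.7 mm from the middle of the yellow mark in the wrist view and 0.4 mm in the side view, against a limit of 6 mm. The arm was still, with a steady spring pull of about 6.5 N at the wrist.

**Bottle:** after release it stood upright, with its cap at about (603, -15.5). The pedestal centre, worked out from the lamp bed's edges, was about (602, -14). The separate views of the pedestal disagreed along x, from 597 mm (top camera) to about 603 mm (wrist camera), so the bottle could be a few millimetres off centre along x.

**Last look:** the final side picture showed the amber bottle still standing behind the gripper. The white and clear bottles were where they had been. The tube rack was outside that final crop, but the arm never went near it.

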